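# Pack and lock a carrier of preserved-sample jars

### The arm

A 6-joint arm with a two-finger parallel gripper is mounted at the origin on the work surface. World frame = base frame: x ahead of the robot, y to its left, z up, the work surface at z = 0. Lengths are in m, angles in rad, forces in N, time in s.
With the tool pointing down it reaches from about 0.375 to 0.925 m from the base axis. Payload 5.7 kg.
Tool frame: the origin (TCP) lies midway between the tips of the shut fingers; the grasp point (between the pads) lies bot.grip_depth behind it (bot.grip_depth is the distance from the TCP to the grasp point, in m); z points along the fingers, y is the line along which they close (so a half turn about z gives the same grasp; the last joint's range is limited). The gripper opens to 85 mm and grips with 20 to 120 N. Pads are 22 mm wide; open, the fingers measure 114 mm over their backs; the gripper's body (76 mm by 85 mm) begins 54 mm behind the grasp point. The pads swing forward as they close: fully open they stand 13 mm farther back than shut.
Start: joints at [-1.326, 0.359, 1.51, -0, 1.272, -0.115], TCP at [0.211, -0.562, 0.198] pointing down, gripper open.
Joint ranges: [-2.97, 2.97], [-1.01, 2.36], [0.21, 2.38], [-0.96, 4.11], [0.2, 2.71], [-2.98, 2.98]. Speed limits (rad/s): [2.39, 2.39, 3.14, 3.14, 3.14, 3.14].

### API

Orientations are given as a unit quaternion [w, x, y, z].
In Python, from cell import bot gives the robot as it stands. Calls block until the motion is done:
- bot.movep(position, orientation): joint-space move of the TCP to a pose.
- bot.move_straight(position, rot=None, rate=0.15): straight line of the TCP; rot=None keeps the orientation; rate is the mean speed in m/s.
- bot.goto_joints(angles): joint-space move.
- bot.command_gripper(opening, newtons=None): opening from 0.0 (shut) to 1.0 (fully open); newtons is the grip in N (None keeps the last); returns when the fingers have stopped.
- bot.dwell(seconds).
- bot.ik(position, orientation): joint angles nearest the present ones, or None.
- bot.read_state(): the state.
- bot.grab_frame(name): name is "side" or "top"; returns a dict with "img" (384x512x3 uint8, red, green, blue), "intrinsics" (3x3 intrinsics, pixels), "rvec" (rotation vector, rad) and "tvec" (3), from world to camera coordinates, as OpenCV has them. Camera axes: x right, y down, z forward; pixel columns grow to the right and rows downward; lengths in m; the calibration is good to about 2 mm. A picture is of the moment at which its call begins. There is no depth.
A pose or a line that the arm cannot do raises bot.PlanningError and nothing moves.
- bot.finish_job(): hands the job in; it is judged then, once.
The state is a dict: "clock": time; "qpos": joint angles; "dq": joint speeds; "effort": joint torques, N m; "ee_pos": TCP position; "ee_rot": TCP orientation; "wrist_force": force on the tool from outside, world axes, zero at the start; "torque": the same for the moment, N m; "opening": opening from 0.0 (shut) to 1.0 (fully open); "grip_force": force on a finger pad.
Only numpy, scipy, OpenCV 4.12 (cv2) and the standard library are available. Lean on these libraries where they do the work, as an engineer would, in place of code of your own. Each camera call takes 0.05 s, during which the arm holds its last target. There are 200 camera calls.

### The job

Pack the sample carrier for transport: stand every small sample jar that is out on the bench in a compartment of its own, then set the holed cover plate gently on the carrier's four snap studs (do not drop it on) and press it down evenly, not askew, until every stud has clicked through and it lies fully down. Finally lock it by pushing a pin, from either side, fully home through both ears at each end of the carrier, and leave the slide box, the tall jar and the wash bottle where they stand.

Things in the scene. Friction and masses are not known exactly. Their poses are not given: they have to be found in the camera images.
- carrier: white fixed carrier, 76 (x) by 292 mm (y), alike either way round: a tray with a row of four jar compartments along y, a snap stud at each corner (24 mm off the middle line, 101 mm from the centre along y), two ears at each end. Stud: 18 mm pillar, shoulder 62 mm up, above it a 17 mm snap head, 5 mm wide at the top, 16 mm (x) at the sprung barbs 7.5 mm up. Origin: underside centre, z up
- cell0 (a point): centre of the floor of a jar compartment of the carrier (72 mm from the carrier's centre towards its -y end); 44 mm square, floor 8 mm above the bench, walls 10 mm high and 4 mm thick; a jar standing here has its origin at this point
- cell1 (a point): centre of the floor of a jar compartment of the carrier (24 mm towards -y); 44 mm square, floor 8 mm above the bench, walls 10 mm high and 4 mm thick; a jar standing here has its origin at this point
- cell2 (a point): centre of the floor of a jar compartment of the carrier (24 mm towards +y); 44 mm square, floor 8 mm above the bench, walls 10 mm high and 4 mm thick; a jar standing here has its origin at this point
- cell3 (a point): centre of the floor of a jar compartment of the carrier (72 mm towards +y); 44 mm square, floor 8 mm above the bench, walls 10 mm high and 4 mm thick; a jar standing here has its origin at this point
- eye_a (a point): centre of the lock-pin line at the +y end of the carrier, 134 mm from its centre, 76 mm above the bench, midway between two upright ears. Ears: 6 mm thick, 24 mm wide, 90 mm tall, 36 mm apart inside (outer faces 24 mm from this point), a 13 mm round eye in each; the line runs along the carrier's x, 9 mm above the seated plate's tongue
- eye_b (a point): centre of the lock-pin line at the -y end of the carrier, 134 mm from its centre, 76 mm above the bench, midway between two upright ears. Ears: 6 mm thick, 24 mm wide, 90 mm tall, 36 mm apart inside (outer faces 24 mm from this point), a 13 mm round eye in each; the line runs along the carrier's x, 9 mm above the seated plate's tongue
- plate: aluminium cover plate lying on the bench, 76 (x) by 222 (y) by 5 mm, 240 g, fits either way round: four stud holes, four 24 mm windows over the jars, a tongue 26 mm wide at each end (292 mm over both; they go between the ears), in the middle a black bridge handle: bar 56 mm along x, 12 mm wide (y), 12 mm high, its centre 31 mm above the underside. Origin: underside centre, z up
- hole0 (a point): on the plate's underside at the axis of one of its four stud holes (12 mm in diameter); fully down when 62 mm above the bench. Set loosely on the stud heads the plate hangs about 12 mm higher; pressing forces the barbs together (about 4 to 6 N a stud, 16 to 22 N for all four at once) until they spring out over the plate once it is within 1.6 mm of the shoulder
- hole1 (a point): on the plate's underside at the axis of one of its four stud holes (12 mm in diameter); fully down when 62 mm above the bench. Closed fingers can press on the plate midway between the two studs of an end (the barbs leave 32 mm free there), or on the handle
- hole2 (a point): on the plate's underside at the axis of one of its four stud holes (12 mm in diameter); fully down when 62 mm above the bench. 
- hole3 (a point): on the plate's underside at the axis of one of its four stud holes (12 mm in diameter); fully down when 62 mm above the bench. 
- pin_a: steel lock pin lying on the bench, 60 g: flat tab 44 mm long (x), 16 mm wide (y), 10 mm thick (z), and out of its +x end, at mid thickness, a round rod 8 mm in diameter, 66 mm long (last 6 mm tapered). Origin at the centre of the tab's underside; x points towards the rod's tip
- pin_b: the other lock pin, just like pin_a; either pin may go to either end
- pin_a_mid (a point): on the axis of a lock pin's rod, 24 mm from its shoulder at the tab (46 mm from the tab's centre, towards the tip); at the eye point when the pin is fully home with the tab against an ear
- pin_b_mid (a point): on the axis of a lock pin's rod, 24 mm from its shoulder at the tab (46 mm from the tab's centre, towards the tip); at the eye point when the pin is fully home with the tab against an ear
- jar0: small sample jar, upright cylinder 36 mm in diameter, 50 mm tall, yellow lid, paper label, about 70 g; origin at the centre of its underside, z up; not there in every run (then None from the start)
- jar1: small sample jar, upright cylinder 36 mm in diameter, 50 mm tall, yellow lid, paper label, about 70 g; origin at the centre of its underside, z up; not there in every run (then None from the start)
- jar2: small sample jar, upright cylinder 36 mm in diameter, 50 mm tall, yellow lid, paper label, about 70 g; origin at the centre of its underside, z up; not there in every run (then None from the start)
- jar3: small sample jar, upright cylinder 36 mm in diameter, 50 mm tall, yellow lid, paper label, about 70 g; origin at the centre of its underside, z up; not there in every run (then None from the start)
- slide_box: bystander: grey slide box 77 by 102 mm, 32 mm high, beyond the work; origin at its underside on the bench; leave alone
- tall_jar: bystander: big sample jar 72 mm in diameter, 120 mm tall; origin at the centre of its underside on the bench; leave alone
- wash_bottle: bystander: white wash bottle 64 mm in diameter, 185 mm tall; origin at the centre of its underside on the bench; leave alone

How it is judged:
By the outcome, as a careful person would: the job done as asked, in the order asked, and still so for the second after the job is handed in, with the robot touching nothing.
Of jar0, jar1, jar2, jar3 only 2 to 4 are there at a start; the rules pass over those that are not, and their reading is None.
At some moment in a run one of plate, pin_a, pin_b may be knocked a few centimetres aside while the robot is not near it.
It also fails if it takes over 210 s, if anything falls off the work surface, if the arm or the gripper's body presses on something with over 40 N, if the wrist force passes 120 N, or if a joint passes its speed limit or range.

## Working session

There is one attempt and no reset: what is moved stays moved. The work goes in short steps, each a Python script; the robot and the scene stay as the last script left them, time stands still between calls to the robot, and variables do not carry over. Pictures are saved under pics/ and viewed, at most 14 in all, crops included, and the job is handed in when it is done.

```bash
mkdir -p pics; ls
python3 - <<'E'
from cell import bot
import cv2,numpy as np
for n in("top","side"):
    f=bot.grab_frame(n); cv2.imwrite(f"pics/{n}0.png",cv2.resize(f["img"][:,:,::-1],(800,600),interpolation=cv2.INTER_CUBIC))
    np.savez(f"{n}.npz",**f)
    R=cv2.Rodrigues(np.array(f["rvec"],float))[0]; print(n,f["intrinsics"],-R.T@np.array(f["tvec"]).ravel(),R)
print(bot.read_state(),bot.grip_depth)
E
```

```text
pics
top [[360.42049134   0.         257.61860949]
 [  0.         360.42049134 192.44440916]
 [  0.           0.           1.        ]] [0.47654057 0.01379423 1.42550169] [[-0.01036202 -0.99988799  0.01079955]
 [-0.9942119   0.00914701 -0.10704682]
 [ 0.10693605 -0.01184627 -0.99419533]]
side [[457.42223481   0.         257.34339545]
 [  0.         457.42223481 202.05447873]
 [  0.           0.           1.        ]] [ 0.20975124 -0.87937975  1.0315812 ] [[ 0.9037226  -0.42810059  0.00391799]
 [-0.29345846 -0.62610387 -0.72240991]
 [ 0.31171717  0.6517084  -0.69145395]]
{'clock': 0.1, 'qpos': array([-1.32606899e+00,  3.59447889e-01,  1.51127913e+00, -1.16123968e-05,
        1.27253038e+00, -1.15105836e-01]), 'dq': array([-0.00040661, -0.0023384 , -0.0020796 , -0.00104251, -0.00078143,
       -0.00030121]), 'effort': array([ 4.45242276e-04, -5.28648126e+01, -2.79350638e+01, -2.52238860e-04,
        4.98984780e-03,  1.60491891e-05]), 'ee_pos': array([ 0.21109739, -0.56094312,  0.19734598]), 'ee_rot': array([-8.30266339e-04,  9.83857976e-01,  1.78949129e-01, -5.94457450e-05]), 'wrist_force': array([ 0.34306081,  0.28226136, -0.92389916]), 'torque': array([ 0.01710407, -0.01740188, -0.03991783]), 'grip_force': 0.0, 'opening': 0.9984630893857204} 0.0187
```

View pics/top0.png

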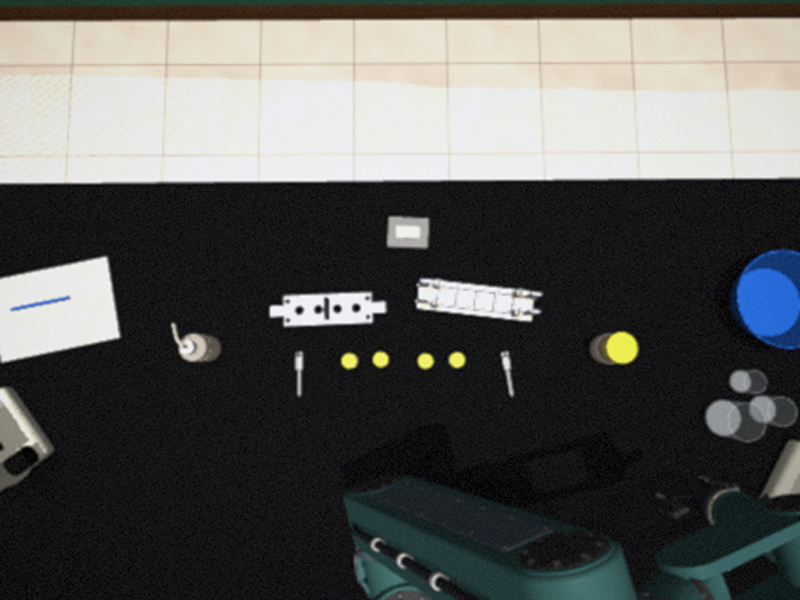

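View pics/side0.png

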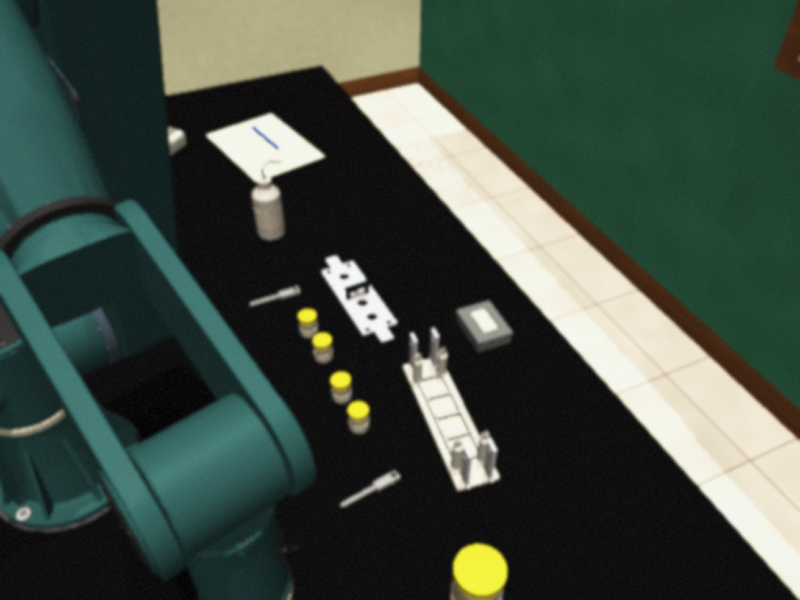

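Top view (800x600): the plate is at (327,308) and the carrier at (478,299). Jars are at (349,361), (381,359), (425,361) and (457,359). The pins are at (299,372) and (507,372) with their rods towards the robot. The side view agrees.

```bash
cat > h.py <<'E'
from cell import bot
import cv2,numpy as np
from scipy.spatial.transform import Rotation as Ro
def frame(n,k=4):
    fs=[bot.grab_frame(n) for _ in range(k)]
    f=dict(fs[0]); f["img"]=np.mean([g["img"] for g in fs],0).astype(np.uint8)
    f["R"]=cv2.Rodrigues(np.array(f["rvec"],float))[0]; f["t"]=np.array(f["tvec"],float).ravel(); f["K"]=np.array(f["intrinsics"]); return f
def ray(f,px):
    px=np.atleast_2d(px).astype(float); d=np.c_[px,np.ones(len(px))]@np.linalg.inv(f["K"]).T@f["R"]; return -f["R"].T@f["t"],d
def onz(f,px,z):
    c,d=ray(f,px); return c+d*((z-c[2])/d[:,2])[:,None]
def proj(f,P):
    return cv2.projectPoints(np.atleast_2d(P).astype(float),np.array(f["rvec"],float),np.array(f["tvec"],float),f["K"],None)[0][:,0]
def tri(f,p,g,q):
    A=[];b=[]
    for F,x in((f,p),(g,q)):
        c,d=ray(F,x); d=d[0]/np.linalg.norm(d[0]); M=np.eye(3)-np.outer(d,d); A.append(M); b.append(M@c)
    return np.linalg.lstsq(np.vstack(A),np.hstack(b),rcond=None)[0]
def crop(f,x0,y0,w,h,s):
    return cv2.resize(f["img"][y0:y0+h,x0:x0+w,::-1],None,fx=s,fy=s,interpolation=cv2.INTER_CUBIC)
def q(yaw):  # tool down, tool y (closing line) at world angle yaw
    # columns: x,y,z ; z=-Z
    y=np.array([np.cos(yaw),np.sin(yaw),0]);z=np.array([0,0,-1.]);x=np.cross(y,z)
    r=Ro.from_matrix(np.c_[x,y,z]).as_quat(); return [r[3],r[0],r[1],r[2]]
def yellow(f):
    h=cv2.cvtColor(f["img"],cv2.COLOR_RGB2HSV); m=cv2.inRange(h,(22,120,110),(38,255,255))
    n,l,s,c=cv2.connectedComponentsWithStats(m); return [(c[i],s[i,4]) for i in range(1,n) if s[i,4]>15]
E
python3 - <<'E'
from h import *
T=frame("top");S=frame("side")
for n,f in(("T",T),("S",S)): print(n,[(c.round(2),a) for c,a in yellow(f)])
a=crop(T,262,172,90,40,8);cv2.imwrite("pics/c1.png",np.vstack([a,crop(T,165,180,90,35,8)]))
cv2.imwrite("pics/c2.png",crop(S,200,160,125,155,3.8))
for c,A in yellow(T): print(onz(T,c,.05).round(4))
for c,A in yellow(S): print(onz(S,c,.046).round(4))
g=cv2.cvtColor(T["img"],cv2.COLOR_RGB2GRAY)
n,l,s,c=cv2.connectedComponentsWithStats((g>75).astype(np.uint8))
for i in range(1,n):
    if 40<s[i,4]<3000 and 150<s[i,1]<260 : 
        r=cv2.minAreaRect(np.argwhere(l==i)[:,::-1].astype(np.float32)); print(s[i],c[i].round(2),np.round(r[0]+r[1]+(r[2],),2),onz(T,c[i],.005).round(4))
E
```

```text
T [(array([397.35, 222.19]), np.int32(348)), (array([243.16, 229.59]), np.int32(87)), (array([292.3 , 229.94]), np.int32(89)), (array([222.85, 230.51]), np.int32(84)), (array([271.9 , 230.56]), np.int32(86))]
S [(array([196.02, 202.22]), np.int32(116)), (array([205.75, 217.82]), np.int32(126)), (array([217.54, 243.32]), np.int32(145)), (array([228.85, 262.47]), np.int32(158)), (array([306.86, 365.44]), np.int32(1026))]
[[ 0.5053 -0.5353  0.05  ]]
[[0.4832 0.0537 0.05  ]]
[[ 0.48   -0.1329  0.05  ]]
[[0.4805 0.1308 0.05  ]]
[[ 0.4784 -0.0553  0.05  ]]
[[0.4809 0.1299 0.046 ]]
[[0.4843 0.0534 0.046 ]]
[[ 0.4787 -0.0559  0.046 ]]
[[ 0.4811 -0.1335  0.046 ]]
[[ 0.5262 -0.483   0.046 ]]
[ 472  172   40   44 1381] [491.07 192.85] [491.58 192.84  42.99  39.01  84.29] [[ 0.6191 -0.935   0.005 ]]
[ 265  178   82   28 1603] [304.61 191.48] [305.45 191.47  80.54  21.17   6.58] [[ 0.6314 -0.1898  0.005 ]]
[ 172  186   76   24 1294] [209.42 197.42] [209.47 197.37  21.08  75.26  87.66] [[0.6113 0.1876 0.005 ]]
[109 206  31  26 431] [124.76 221.2 ] [122.19 221.12  34.86  19.27  21.37] [[0.5209 0.51
[... 367 characters left out ...]
0.4832 0.055  0.005 ]]
[287 225  11  11  98] [292.04 229.96] [292. 230.  10.  10.  90.] [[ 0.48   -0.1367  0.005 ]]
[320 225   9  29 122] [324.41 236.79] [324.81 238.86  28.61   5.59  80.54] [[ 0.4521 -0.2632  0.005 ]]
[267 226  11  11  97] [271.86 230.66] [272. 231.  10.  10.  90.] [[ 0.4781 -0.0574  0.005 ]]
[467 237  14  14 167] [473.71 243.59] [473.5 243.5  13.   13.   90. ] [[ 0.4194 -0.8502  0.005 ]]
[  0 248  33  65 993] [ 10.8  277.13] [ 16. 280.  64.  32.  90.] [[0.3111 0.9477 0.005 ]]
[479 253  18  19 268] [487.83 261.66] [487.5 262.   18.   17.   90. ] [[ 0.3488 -0.9006  0.005 ]]
[452 256  23  25 439] [462.99 267.06] [462.84 266.97  23.02  22.69   9.46] [[ 0.3292 -0.8013  0.005 ]]
```

View pics/c1.png

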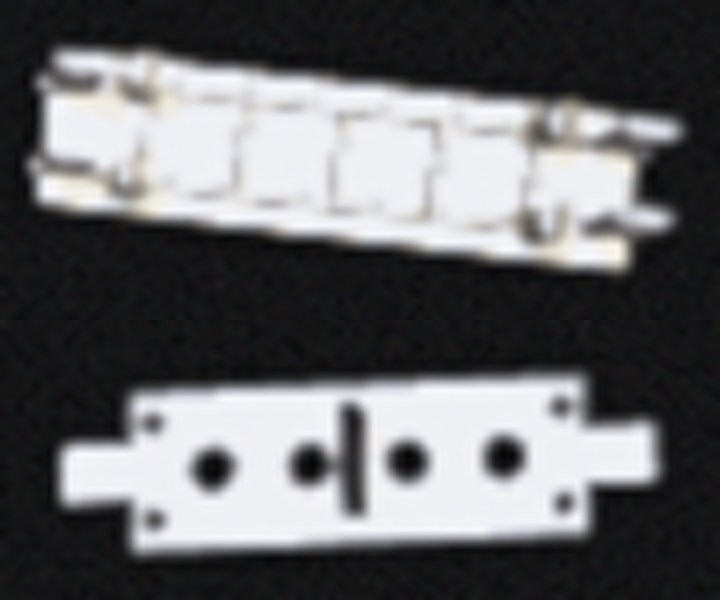

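View pics/c2.png

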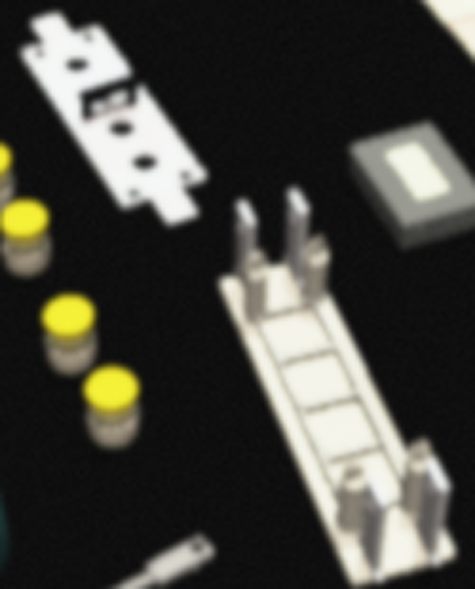

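```bash
cat > fit.py <<'E'
from h import *
from scipy.optimize import least_squares
def fitpose(obs,x0):
    """obs: list of (frame, px, local xyz); cast rays onto each point's height, rigid 2D fit"""
    W=np.array([onz(f,p,l[2])[0,:2] for f,p,l in obs]);L=np.array([l[:2] for f,p,l in obs])
    w=np.array([1 if f["K"][0,0]>400 else .6 for f,_,_ in obs])
    def res(v):
        c,s=np.cos(v[2]),np.sin(v[2]); return L@np.array([[c,s],[-s,c]])+v[:2]-W
    r=least_squares(lambda v:(res(v)*w[:,None]).ravel(),x0,loss="soft_l1",f_scale=.003); return r.x,res(r.x)
E
python3 - <<'E'
from fit import *
T=frame("top",1);S=frame("side",1)
t=lambda x,y:np.array([262+x/8-.44,172+y/8-.44]); s=lambda x,y:np.array([200+x/3.8-.37,160+y/3.8-.37])
m=.001
o=[(T,t(55,48),(38,146,8)),(T,t(37,205),(-38,146,4)),(T,t(630,270),(-38,-146,4)),(T,t(684,130),(21,-146,90)),(T,t(676,220),(-21,-146,90)),
(S,s(245,203),(-21,134,90)),(S,s(296,190),(21,134,90)),(S,s(353,470),(-24,-101,79)),(S,s(420,443),(24,-101,79)),(S,s(257,254),(-24,101,79)),(S,s(316,240),(24,101,79)),
(S,s(220,280),(-38,146,8)),(S,s(355,585),(-38,-146,0)),(S,s(457,550),(38,-146,0))]
o=[(f,p,np.array(l)*m) for f,p,l in o]
for sel in (o,o[:5],o[5:]):
    v,r=fitpose(sel,[.635,-.19,-.1]); print(v,(r*1000).round(1).tolist())
# plate: two stages
tp=lambda x,y:np.array([165+x/8-.44,180+(y-320)/8-.44])
print([onz(T,tp(*p),.005)[0].round(4) for p in((153,423),(155,520),(562,407),(565,503))])
E
```

```text
[ 0.63335433 -0.18637648 -0.12332048] [[0.9, 0.5], [3.4, 0.1], [2.5, 3.6], [1.7, 3.2], [2.2, 3.0], [-3.2, -8.8], [-3.3, -10.0], [4.8, 5.7], [0.6, -0.5], [0.3, 1.4], [1.1, 1.5], [0.4, 1.5], [-1.6, -1.1], [-4.0, -4.9]]
[ 0.63115708 -0.18847232 -0.12163163] [[-1.5, -1.5], [0.9, -2.0], [0.6, 1.4], [-0.3, 1.1], [0.3, 0.9]]
[ 0.63404443 -0.18558231 -0.12149783] [[-2.8, -8.0], [-2.9, -9.1], [5.7, 6.5], [1.5, 0.3], [0.8, 2.2], [1.6, 2.3], [0.8, 2.2], [-0.7, -0.4], [-3.0, -4.0]]
[array([0.6321, 0.2893, 0.005 ]), array([0.584 , 0.2878, 0.005 ]), array([0.6382, 0.0872, 0.005 ]), array([0.5905, 0.0859, 0.005 ])]
```

```bash
cat >> h.py <<'E'
C=np.array([.6330,-.1870]);CY=-.122
def car(x,y,z):  # carrier-local mm -> world
    c,s=np.cos(CY),np.sin(CY); return np.array([C[0]+(c*x-s*y)/1000,C[1]+(s*x+c*y)/1000,z])
def best(p,yaw):
    c=[]
    for k in(-1,0,1):
        j=bot.ik(list(p),q(yaw+k*np.pi))
        if j is not None: c.append((abs(j[5]),yaw+k*np.pi))
    return min(c)[1]
def up(z,rate=.3):
    p=np.array(bot.read_state()["ee_pos"]); p[2]=z; bot.move_straight(list(p),rate=rate)
def to(p,yaw=None,rate=.15): bot.move_straight(list(p),rot=None if yaw is None else q(yaw),rate=rate)
E
cat > jars.py <<'E'
from h import *
T=frame("top",2);S=frame("side",2)
def jl(f,z): return [onz(f,c,z)[0] for c,a in yellow(f) if a<250]
a=jl(T,.05);b=jl(S,.046)
js=sorted([(p+min(b,key=lambda r:np.linalg.norm((r-p)[:2])))/2 for p in a],key=lambda p:p[1])
print(np.round(js,4))
bot.command_gripper(1.0,30)
for k,p in enumerate(js):
    cell=car(0,[-72,-24,24,72][k],0)
    y=best([p[0],p[1],.1],CY)
    bot.movep([p[0],p[1],.13],q(y))
    to([p[0],p[1],.014],rate=.2)
    bot.command_gripper(.2,30)
    s=bot.read_state(); print(k,s["opening"],s["grip_force"],s["clock"])
    up(.17); y2=best([*cell[:2],.17],CY)
    bot.movep([*cell[:2],.17],q(y2)); to([*cell[:2],.045],rate=.25); to([*cell[:2],.0228],rate=.05)
    print(bot.read_state()["wrist_force"].round(1))
    bot.command_gripper(.8); up(.15)
    if k==0:
        pass
bot.movep([.45,.05,.25],q(best([.45,.05,.25],CY)))
T=frame("top",4);S=frame("side",4)
cv2.imwrite("pics/j1.png",np.vstack([crop(T,165,170,190,70,4),cv2.resize(crop(S,200,150,125,165,2),(760,300)) if 0 else np.zeros((1,760,3),np.uint8)]))
cv2.imwrite("pics/j2.png",crop(S,200,150,140,165,3.6)); print(bot.read_state()["clock"])
E
python3 jars.py
```

```text
[[ 0.4805 -0.1333  0.048 ]
 [ 0.4786 -0.0558  0.048 ]
 [ 0.4838  0.0537  0.048 ]
 [ 0.4809  0.1306  0.048 ]]
0 0.20833907600278279 28.456492298282683 4.2833
[0.5 0.  0.3]
1 0.21790414753811324 29.254471343010664 10.3167
[ 0.7 -0.1  0.1]
2 0.22125009163185713 29.141314085572958 16.6167
[-0.2  0.4 -0.3]
3 0.221645785997093 28.76211608760059 23.1833
[ 0.1  1.  -0.1]
28.7917
```

View pics/j2.png

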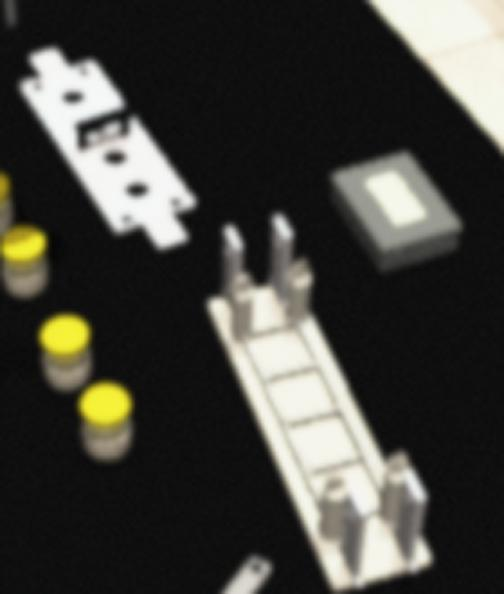

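View pics/j1.png

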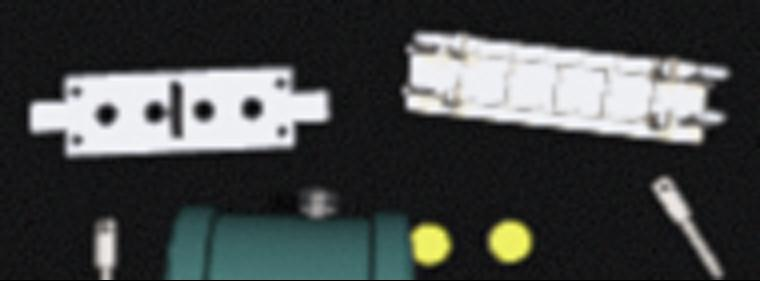

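The side view shows all jars still on the bench, so the grasp slipped. The -y pin has been knocked askew. I'll check one grasp with a full close.

Run:
```python
from h import *
T=frame("top",2);S=frame("side",2)
print([onz(S,c,.046)[0].round(4) for c,a in yellow(S)],[onz(T,c,.05)[0].round(4) for c,a in yellow(T)])
p=[.4805,-.1333]
bot.command_gripper(1.0,40)
y=best([*p,.1],CY); bot.movep([*p,.13],q(y)); to([*p,.014],rate=.2)
print(bot.read_state()["ee_pos"])
cv2.imwrite("pics/g0.png",crop(frame("side",2),150,190,130,100,3))
bot.command_gripper(0.0,60)
s=bot.read_state(); print(s["opening"],s["grip_force"],s["wrist_force"])
to([*p,.05],rate=.1); s=bot.read_state(); print(s["opening"],s["grip_force"],s["wrist_force"])
a=cv2.imread("pics/g0.png"); cv2.imwrite("pics/g1.png",np.hstack([a,crop(frame("side",2),150,190,130,100,3)]))
```

```text
[array([0.4807, 0.1283, 0.046 ]), array([0.4838, 0.0527, 0.046 ]), array([ 0.4788, -0.0558,  0.046 ]), array([ 0.481 , -0.1334,  0.046 ]), array([ 0.5262, -0.483 ,  0.046 ])] [array([ 0.5052, -0.5352,  0.05  ]), array([ 0.48  , -0.1329,  0.05  ]), array([ 0.4786, -0.0564,  0.05  ])]
[ 0.48150447 -0.13293839  0.01498631]
0.11946863654096998 58.8556057959795 [ 1.89938543 -1.4001436  40.39183935]
0.0008934817552460653 0.0 [ 0.62292833 -0.00893047 -0.04243004]
```

View pics/g1.png

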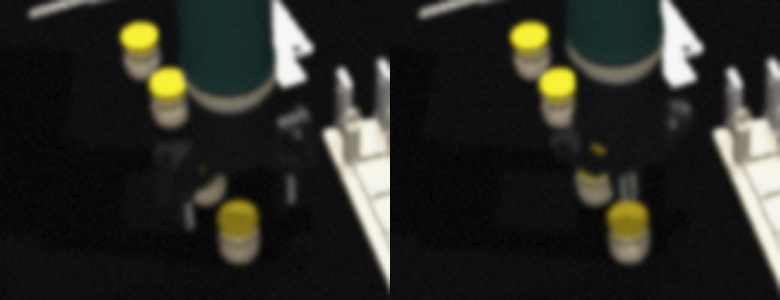

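The picture shows the fingers about 3 cm behind the jar (+y side). I'll check the tool position and orientation numerically.

Run:
```python
from h import *
s=bot.read_state(); print(s["ee_pos"],s["ee_rot"],s["qpos"]); w=s["ee_rot"]
print(Ro.from_quat([w[1],w[2],w[3],w[0]]).as_matrix().round(3))
S=frame("side",3)
for z in(.05,.08,.1,.15,.2): print(z,(3*(proj(S,[*s["ee_pos"][:2],z])[0]-[150,190])+[390,0]).round(0))
up(.2); p=[.45,-.2,.12]; bot.movep(p,q(best(p,CY))); s=bot.read_state(); print(s["ee_pos"])
S=frame("side",3);T=frame("top",3); print(proj(S,s["ee_pos"]),proj(T,s["ee_pos"]))
u,v=proj(S,s["ee_pos"])[0].astype(int); a=crop(S,u-45,v-50,90,90,4)
u,v=proj(T,s["ee_pos"])[0].astype(int); b=crop(T,u-45,v-50,90,90,4)
cv2.imwrite("pics/tip.png",np.clip(np.hstack([a,b]).astype(float)*2,0,255))
```

```text
[ 0.47974853 -0.13299794  0.04911226] [-7.51934216e-04  7.48923552e-01  6.62655887e-01 -3.50460836e-04] [-4.09277172e-01  4.10670981e-01  1.88616593e+00  2.24822573e-06
  8.46414927e-01 -2.87201930e-01]
[[ 0.122  0.993 -0.002]
 [ 0.993 -0.122  0.001]
 [ 0.    -0.002 -1.   ]]
0.05 [625. 215.]
0.08 [624. 194.]
0.1 [623. 179.]
0.15 [620. 141.]
0.2 [618. 101.]
[ 0.44849745 -0.19924952  0.11829112]
[[225.9048085 267.2846756]] [[312.8804648  238.46003038]][ WARN:0@11.080] global loadsave.cpp:1063 imwrite_ Unsupported depth image for selected encoder is fallbacked to CV_8U.
```

View pics/tip.png

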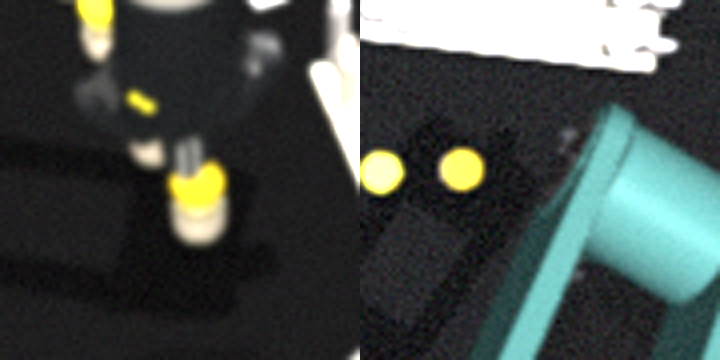

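The fingertips end at about (187,170) in the crop, against a predicted row of 201. So they sit some 2–3 cm higher than the TCP reading suggests. I'll probe the bench with the fingers shut to check.

Run:
```python
from h import *
bot.command_gripper(0.0,30)
print(bot.read_state()["opening"])
p=[.43,-.2]; to([*p,.03],rate=.1); f0=bot.read_state()["wrist_force"][2]
for z in np.arange(.028,-.045,-.002):
    to([*p,z],rate=.03); s=bot.read_state()
    if abs(s["wrist_force"][2]-f0)>3: break
print(z,s["ee_pos"],s["wrist_force"],s["clock"]); 
S=frame("side",3);e=s["ee_pos"]; u,v=proj(S,e)[0]; print(u,v)
cv2.imwrite("pics/tip2.png",np.clip(crop(S,int(u)-50,int(v)-60,100,100,5).astype(float)*2,0,255).astype(np.uint8)); print(int(u)-50,int(v)-60)
up(.1)
```

```text
-0.0003558595267391237
-0.03399999999999995 [ 0.43020424 -0.20012393 -0.03317919] [-1.23352458  1.04426567 12.86001513] 43.2417
222.24441914142162 304.4240044963857
172 244
```

View pics/tip2.png

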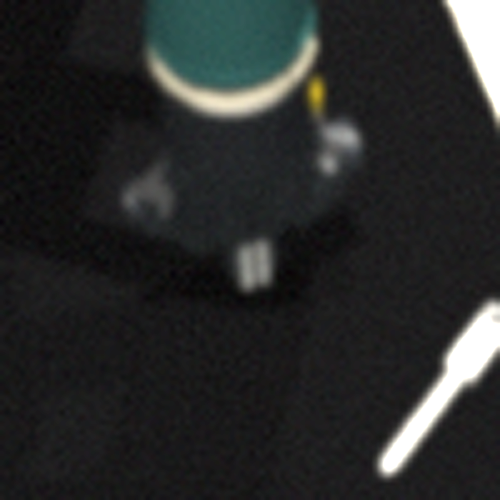

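Contact came at a reported z of -0.0325, so the tips are really about 32.5 mm above the reported TCP. I'll compensate and redo the jars.

```bash
cat >> h.py <<'E'
ZO=.0325   # true tip z = reported z + ZO (found by touching the bench)
D=np.array([0,0,ZO])
_best=best
def best(p,yaw): return _best(np.array(p)-D,yaw)
def up(z,rate=.3):
    p=np.array(bot.read_state()["ee_pos"]); p[2]=z-ZO; bot.move_straight(list(p),rate=rate)
def to(p,yaw=None,rate=.15): bot.move_straight(list(np.array(p)-D),rot=None if yaw is None else q(yaw),rate=rate)
def mv(p,yaw): bot.movep(list(np.array(p)-D),q(yaw))
E
sed -i 's/bot.movep(\(.*\),q(\(y2\?\)));/mv(\1,\2);/; s/bot.movep(\(.*\),q(\(y2\?\)))$/mv(\1,\2)/; s/bot.movep(\[.45.*/mv([.45,-.1,.3],best([.45,-.1,.3],CY))/; s/command_gripper(.2,30)/command_gripper(0,30)/; s/command_gripper(.8)/command_gripper(.9)/' jars.py
python3 - <<'E'
s=open("jars.py").read()
s=s.replace("js=sorted([(p+min(b,key=lambda r:np.linalg.norm((r-p)[:2])))/2 for p in a],key=lambda p:p[1])","js=sorted(b,key=lambda p:p[1])")
s=s.replace("T=frame(\"top\",2);S","bot.command_gripper(1.0,30);mv([.3,-.45,.3],best([.3,-.45,.3],CY));T=frame(\"top\",2);S",1).replace("    if k==0:\n        pass\n","    if s['opening']<.3: raise SystemExit('miss')\n")
s=s.replace("    up(.17); y2","    assert s['opening']>.3\n    up(.17); y2")
s=s.replace("js=sorted(b","print(np.round(a,4));js=sorted(b")
open("jars.py","w").write(s)
E
cat jars.py|grep -n mv; python3 jars.py
```

```text
2:bot.command_gripper(1.0,30);mv([.3,-.45,.3],best([.3,-.45,.3],CY));T=frame("top",2);S=frame("side",2)
11:    mv([p[0],p[1],.13],y)
17:    mv([*cell[:2],.17],y2); to([*cell[:2],.045],rate=.25); to([*cell[:2],.0228],rate=.05)
21:mv([.45,-.1,.3],best([.45,-.1,.3],CY))
[[ 0.4833  0.054   0.05  ]
 [ 0.48   -0.1329  0.05  ]
 [ 0.4804  0.1309  0.05  ]
 [ 0.4784 -0.0553  0.05  ]]
[[ 0.4811 -0.1335  0.046 ]
 [ 0.4788 -0.0558  0.046 ]
 [ 0.4989  0.0567  0.046 ]]
0 0.4113838564943617 29.380141496658325 49.1667
[0.5 0.3 1. ]
1 0.41326739401433316 29.414684772491455 55.0833
[-0.8  0.8  1.9]
2 0.4157951506534569 29.453937113285065 61.2417
[ 2.9  4.4 -2.1]
66.6
```

Run:
```python
from h import *
p=[.4807,.1303]; cell=car(0,72,0)
bot.command_gripper(1.0,30); mv([*p,.13],best([*p,.13],CY)); to([*p,.014],rate=.2); bot.command_gripper(0,30)
print(bot.read_state()["opening"]); up(.17)
mv([*cell[:2],.17],best([*cell[:2],.17],CY)); to([*cell[:2],.045],rate=.25); to([*cell[:2],.0228],rate=.05)
print(bot.read_state()["wrist_force"].round(1)); bot.command_gripper(.9); up(.2)
bot.goto_joints([-1.326,.359,1.51,0,1.272,-.115])
T=frame("top",4);S=frame("side",4); np.savez("f1.npz",T=T["img"],S=S["img"])
for f,z in((T,.058),(S,.054)):
    for c,A in yellow(f):
        w=onz(f,c,z)[0,:2]-C; c_,s_=np.cos(CY),np.sin(CY); print(A,(w@np.array([[c_,-s_],[s_,c_]])*1000).round(1))
cv2.imwrite("pics/k1.png",np.vstack([crop(T,160,165,195,85,4)]))
cv2.imwrite("pics/k2.png",crop(S,235,190,100,130,4.5)); print(bot.read_state()["clock"])
```

```text
0.4155481040771766
[0.2 0.5 0.8]
57 [-2.6 73.9]
59 [-2.3 21.9]
59 [ -2.4 -21.5]
61 [ -2.5 -68.7]
350 [ -85.  -358.1]
529 [-0.8 -6.7]
1026 [ -72.1 -310.3]
76.0917
```

View pics/k1.png

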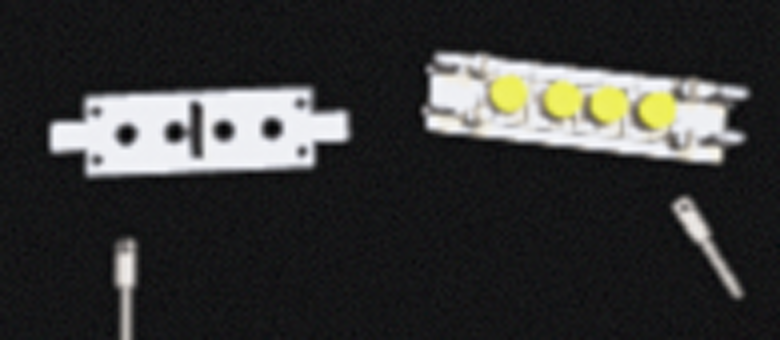

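View pics/k2.png

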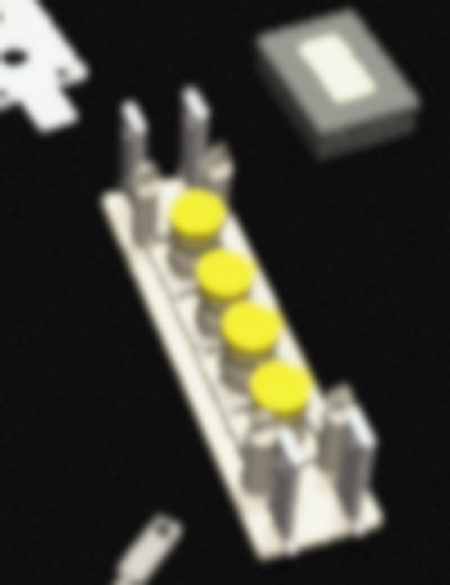

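Both views show all four jars upright in cells. Next I'll grip and release the plate once. That centres it on a known tool y and calibrates the cameras against the robot. I'll also refit the carrier.

```bash
cat >> h.py <<'E'
def white(f,z,near,thr=110,lo=60,hi=4000):
    """pose of the bright blob nearest world point: hull on plane z -> centroid, long-axis angle, size"""
    g=cv2.cvtColor(f["img"],cv2.COLOR_RGB2GRAY); b=None
    for c in cv2.findContours((g>thr).astype(np.uint8),cv2.RETR_EXTERNAL,cv2.CHAIN_APPROX_NONE)[0]:
        if not lo<cv2.contourArea(c)<hi: continue
        w=(onz(f,c[:,0],z)[:,:2]*1000).astype(np.float32); h=cv2.convexHull(w); M=cv2.moments(h)
        p=np.array([M["m10"],M["m01"]])/M["m00"]
        if b is None or np.linalg.norm(p/1000-near)<b[0]:
            r=cv2.minAreaRect(h); bx=cv2.boxPoints(r); e=[bx[1]-bx[0],bx[2]-bx[1]]; e=max(e,key=np.linalg.norm)
            b=(np.linalg.norm(p/1000-near),p,np.array(r[0]),np.degrees(np.arctan2(e[1],e[0]))%180,r[1])
    return b[1:]
E
python3 - <<'E'
from fit import *
T=frame("top",3);S=frame("side",3)
for f in(T,S): print("plate before",white(f,.005,[.611,.188]))
pl=np.array([.6125,.1876]);yw=.031
y=best([*pl,.1],yw+np.pi/2)
bot.command_gripper(1.0,30); mv([*pl,.12],y); to([*pl,.0135],rate=.15); bot.command_gripper(0,30); s=bot.read_state(); print(s["opening"],s["ee_pos"],s["wrist_force"])
bot.command_gripper(1.0); up(.12); bot.goto_joints([-1.326,.359,1.51,0,1.272,-.115])
T=frame("top",4);S=frame("side",4)
for f in(T,S): print("plate after",white(f,.005,[.611,.188]))
t=lambda x,y:np.array([160+x/4-.38,165+y/4-.38]); k=lambda x,y:np.array([235+x/4.5-.39,190+y/4.5-.39])
o=[(T,t(432,53),(38,146,8)),(T,t(427,128),(-38,146,4)),(T,t(722,162),(-38,-146,4)),(T,t(748,92),(21,-146,90)),(T,t(744,137),(-21,-146,90)),
(S,k(147,168),(-24,101,77)),(S,k(220,152),(24,101,77)),(S,k(262,432),(-24,-101,77)),(S,k(341,393),(24,-101,77)),
(S,k(130,103),(-21,146,90)),(S,k(190,91),(21,146,90)),(S,k(298,465),(-19,-146,90)),(S,k(373,441),(23,-146,90)),
(S,k(102,197),(-38,146,8)),(S,k(262,560),(-38,-146,0)),(S,k(384,521),(38,-146,0))]
o=[(f,p,np.array(l)/1000) for f,p,l in o]
for n,sel in (("T",o[:5]),("S",o[5:])):
    v,r=fitpose(sel,[.635,-.19,-.12]); print(n,v.round(4),(r*1000).round(1).tolist())
for f,P in((T,[.456,.259]),(S,[.456,.259])): print("pin1",white(f,.005,P,80,20,400))
for f,P in((T,[.47,-.26]),(S,[.47,-.26])): print("pin2",white(f,.005,P,80,20,400))
print(bot.read_state()["clock"])
E
```

```text
plate before (array([611.21748424, 187.71095996]), array([611.14929199, 188.8572998 ]), np.float32(91.793724), (81.08734893798828, 292.7430419921875))
plate before (array([612.47426419, 186.73194451]), array([612.29382324, 186.64430237]), np.float32(91.6313), (83.1427993774414, 300.41510009765625))
0.13492863046632148 [ 0.61270297  0.18780086 -0.01863629] [-1.2540249   0.64695767  3.87934356]
plate after (array([611.44339845, 186.1266882 ]), array([611.3427124 , 184.94932556]), np.float32(91.704895), (81.02137756347656, 292.7983703613281))
plate after (array([612.50666717, 184.50437836]), array([612.42041016, 184.93005371]), np.float32(91.68726), (83.17748260498047, 299.8236083984375))
T [ 0.6318 -0.1872 -0.1199] [[0.1, -3.4], [-1.0, -0.1], [0.7, 1.9], [-0.1, 0.7], [0.4, 0.4]]
S [ 0.6329 -0.1875 -0.1255] [[-0.0, 0.3], [-0.9, 1.5], [6.1, 10.0], [-0.3, -0.6], [-1.3, -0.9], [0.3, 0.5], [3.2, 0.4], [-0.5, -1.1], [1.1, 0.3], [-1.2, -1.1], [-3.2, -3.3]]
pin1 (array([455.8264099 , 258.74907281]), array([449.27532959, 258.75296021]), np.float32(0.5037728), (108.48163604736328, 15.635458946228027))
pin1 (array([457.67966018, 260.03866008]), array([452.09124756, 262.66384888]), np.float32(176.1416), (28.156152725219727, 109.8173828125))
pin2 (array([ 497.8206155, -309.6466658]), array([ 492.20230103, -314.38427734]), np.float32(32.368214), (110.92426300048828, 21.01094627380371))
pin2 (array([ 497.8558852 , -309.26400529]), array([ 492.58273315, -311.96261597]), np.float32(30.777964), (112.91050720214844, 20.544775009155273))
85.8
```

Run:
```python
from h import *
T=frame("top",3);S=frame("side",3)
a,b=white(T,.005,[.611,.186]),white(S,.005,[.611,.186]); print(a[0],b[0])
pl=np.array([.6125,.1876])+((a[0]+b[0])/2-[611.98,185.3])/1000
y=best([*pl,.1],.031+np.pi/2); print("yaw",y,pl)
bot.command_gripper(1.0,60); mv([*pl,.12],y); to([*pl,.0135],rate=.15); bot.command_gripper(0,80); s=bot.read_state(); print(s["opening"],s["wrist_force"])
up(.16,.2); y2=y-.122-.031; P=np.array([.6332,-.1847])
mv([*P,.16],y2); to([*P,.1135],rate=.15); bot.dwell(.3)
s=bot.read_state(); print(s["ee_pos"],s["opening"],s["wrist_force"],s["clock"])
S=frame("side",4);T=frame("top",4); np.savez("f2.npz",S=S["img"],T=T["img"])
A=crop(S,230,185,110,130,4.4); B=crop(T,262,165,95,60,3); B=cv2.copyMakeBorder(B,0,A.shape[0]-B.shape[0],0,0,0); cv2.imwrite("pics/p1.png",np.hstack([A,B])); print(A.shape)
```

```text
[611.42982304 186.08589482] [612.4888497  184.53560164]
yaw 1.6017963267948965 [0.61247934 0.18761075]
0.12013099578320195 [-0.99550874 -0.17540429  3.89357814]
[ 0.63394438 -0.18496263  0.08208121] 0.12168667185154096 [-0.26414259  0.3358726  -2.77256636] 93.8917
(572, 484, 3)
```

View pics/p1.png

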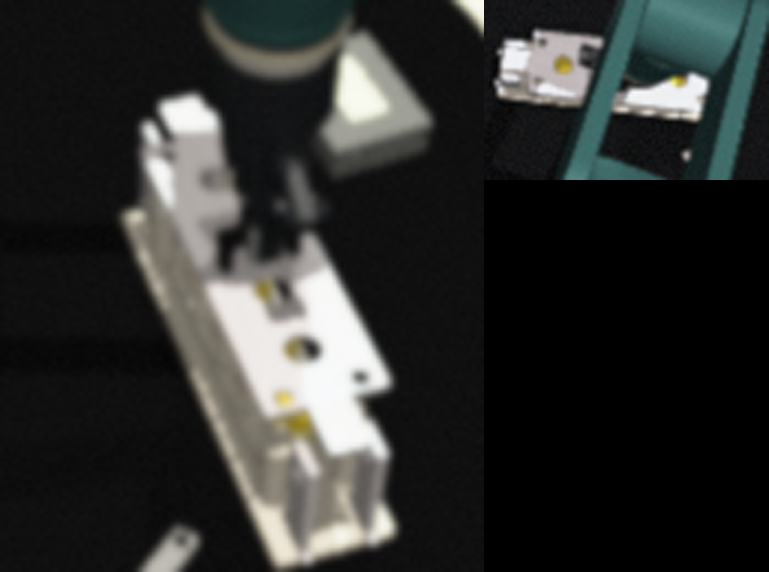

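The plate is held over the carrier. Plate corners are at (390,380) and (270,415), the near holes at (360,377) and (285,398), and the far tongue at (160,103)–(205,95). I'll fit these in the same view as the carrier.

Run:
```python
from fit import *
S=frame("side",1)
k=lambda x,y:np.array([230+x/4.4-.39,185+y/4.4-.39])
o=[(k(390,381),(38,-111)),(k(270,416),(-38,-111)),(k(360,377),(24,-101)),(k(285,398),(-24,-101)),(k(159,102),(-13,146)),(k(204,95),(13,146)),(k(331,452),(-13,-146))]
for z in(.104,.106):
    v,r=fitpose([(S,p,np.array([*l,z*1000])/1000) for p,l in o],[.633,-.187,-.12]); print(v.round(4),(r*1000).round(1).tolist())
```

```text
[ 0.6356 -0.186  -0.1286] [[-0.2, -1.3], [-1.2, 0.9], [1.4, 0.6], [0.2, 1.5], [1.7, -2.4], [-2.3, 1.0], [0.1, -0.8]]
[ 0.6347 -0.1874 -0.1287] [[-0.1, -1.4], [-1.3, 0.8], [1.5, 0.5], [0.2, 1.4], [1.8, -1.9], [-2.2, 1.4], [0.0, -0.9]]
```

```bash
cat > low.py <<'E'
from h import *
import sys
P=np.array([.6320,-.1847]);y2=1.6018-.122-.031+.004
to([*P,.1135],y2,rate=.03); bot.dwell(.2); f0=bot.read_state()["wrist_force"]; z=.098; to([*P,z],rate=.06)
while z>.0835:
    z-=.001; to([*P,z],rate=.03); s=bot.read_state(); f=s["wrist_force"]-f0; print(round((s["ee_pos"][2]+ZO-.0135)*1000,1),f.round(1),s["torque"].round(2))
    if f[2]>9 or np.hypot(*f[:2])>8: break
print(s["ee_pos"],s["clock"])
E
python3 low.py
```

```text
83.7 [ 0.4 -0.5 -0.3] [-0.01 -0.03  0.09]
82.6 [ 0.2 -0.7 -0.7] [-0.    0.02 -0.04]
81.4 [-0.2  0.2 -0.6] [-0.01  0.03  0.  ]
80.4 [ 0.8 -0.6 -1. ] [ 0.02  0.02 -0.  ]
79.4 [ 0.8 -0.8 -0.9] [-0.01 -0.03  0.04]
78.4 [-0.  -0.3  0.2] [-0.03 -0.01 -0.  ]
77.4 [ 0.6 -0.5 -0.4] [ 0.01 -0.09 -0.03]
76.5 [ 0.3 -0.4 -0.6] [-0.03 -0.07  0.  ]
75.5 [ 0.3 -0.5 -1.3] [ 0.02 -0.1  -0.09]
74.6 [ 0.6 -0.4 -0.5] [-0.06 -0.16 -0.12]
73.7 [ 2.5 -1.2  0.5] [-0.05 -0.31 -0.23]
73.2 [ 1.  -0.6  6.5] [ 0.03 -0.05 -0.24]
72.7 [0.4 0.1 9.2] [ 0.1   0.11 -0.11]
[ 0.63266197 -0.18498738  0.05367191] 98.45
```

The plate sits on the stud heads at the expected height. Pressing while still holding the handle level.

Run:
```python
from h import *
P=np.array([.6320,-.1847])
bot.command_gripper(0,110); z=.0855; low=0
while z>.066:
    z-=.0015; to([*P,z],rate=.03); s=bot.read_state(); f=s["wrist_force"]; print(round((s["ee_pos"][2]+ZO-.0135)*1000,1),f.round(1),s["torque"].round(2))
    if f[2]>45: break
up(s["ee_pos"][2]+ZO+.002) if 0 else None
bot.dwell(.3); s=bot.read_state(); print(s["wrist_force"].round(1),s["opening"],s["ee_pos"])
bot.command_gripper(.5,30); up(.2)
s=bot.read_state(); print(s["clock"])
# end presses with shut fingers, verifying the height of both ends
bot.command_gripper(0,30); 
b=s["ee_rot"]
CC=np.array([.6320,-.1847])
for e in(-1,1):
    c_,s_=np.cos(-.122),np.sin(-.122); p=CC+np.array([-s_*e*.101,c_*e*.101])
    mv([*p,.13],1.6018-.153); to([*p,.075],rate=.15); z=.073; f0=bot.read_state()["wrist_force"][2]
    while z>.055:
        z-=.0015; to([*p,z],rate=.03); st=bot.read_state()
        if st["wrist_force"][2]-f0>14: break
    print(e,"tip z",(st["ee_pos"][2]+ZO)*1000,st["wrist_force"].round(1)); up(.13)
bot.goto_joints([-1.326,.359,1.51,0,1.272,-.115]); S=frame("side",4);T=frame("top",4); np.savez("f3.npz",S=S["img"],T=T["img"])
A=crop(S,230,185,110,130,4.4); B=crop(T,262,165,95,60,3); B=cv2.copyMakeBorder(B,0,A.shape[0]-B.shape[0],0,0,0); cv2.imwrite("pics/p2.png",np.hstack([A,B]))
for f in(T,S):
    print("pin1",white(f,.005,[.456,.259],80,20,400)); print("pin2",white(f,.005,[.4978,-.3095],80,20,400))
print(bot.read_state()["clock"])
```

```text
72.1 [-1.2  0.5 10.3] [ 0.09  0.27 -0.13]
70.9 [-1.3  0.8 11.1] [ 0.09  0.25 -0.14]
68.8 [ 0.1 -0.4  2.7] [-0.17  0.15 -0.13]
66.5 [ 0.1 -1.4  4.9] [-0.15 -0.08 -0.16]
64.1 [ 1.1 -1.   0.9] [-0.32 -0.09  0.01]
62.6 [-0.5 -0.9 -0.3] [-0.05 -0.05  0.01]
62.5 [-3.   0.4  9.1] [ 0.11  0.46 -0.03]
62.5 [-6.5  1.1 20.4] [0.28 1.06 0.01]
62.4 [-9.9  3.7 29.9] [0.51 1.52 0.01]
62.4 [-13.2   4.8  39.3] [0.65 2.04 0.01]
62.3 [-16.6   4.7  49.6] [ 0.89  2.55 -0.03]
[-16.4   5.8  48.7] 0.11099143296788173 [ 0.63177723 -0.18457598  0.04328874]
102.7167
-1 tip z 66.25539634145336 [-6.8  3.1 24. ]
1 tip z 66.28587885511716 [-4.9  1.3 16.9]
pin1 (array([455.8264099 , 258.74907281]), array([449.27532959, 258.75296021]), np.float32(0.5037728), (108.48163604736328, 15.635458946228027))
pin2 (array([ 497.82061512, -309.64666621]), array([ 492.20230103, -314.38427734]), np.float32(32.368214), (110.92426300048828, 21.01094627380371))
pin1 (array([457.47813588, 259.93653385]), array([452.02600098, 261.90063477]), np.float32(176.41115), (26.930646896362305, 109.89134216308594))
pin2 (array([ 497.81811092, -309.31321752]), array([ 492.62121582, -312.02722168]), np.float32(30.777971), (112.91050720214844, 20.3944149017334))
112.3667
```

View pics/p2.png

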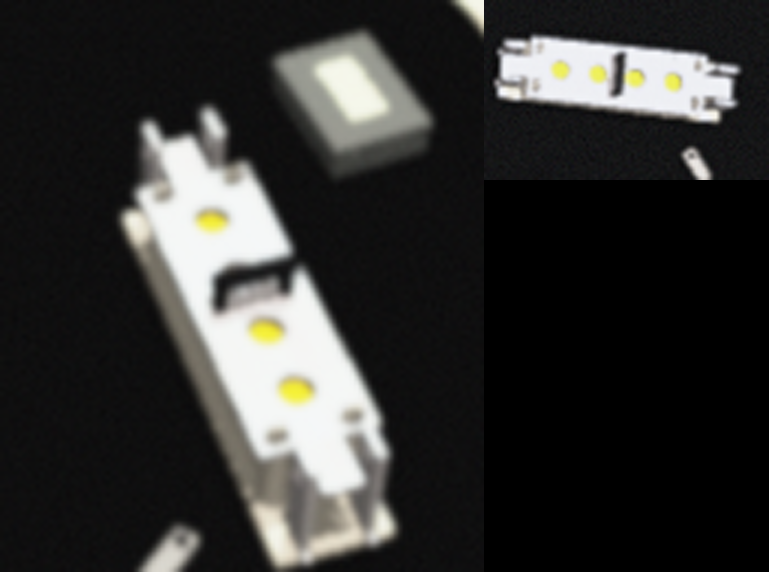

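The plate lies level: both ends read a tip height of 66.3 mm, and the heads show through all four holes. Now the first pin goes to the +y end, with the rod already pointing to -x and pushed in from the far side.

```bash
cat > pin.py <<'E'
from h import *
import h
h.ZO=.0332; h.D=np.array([0,0,.0332]); D=h.D
CC=np.array([.6330,-.1847]); cy=-.122
def loc(x,y,z): c,s=np.cos(cy),np.sin(cy); return np.array([CC[0]+(c*x-s*y)/1000,CC[1]+(s*x+c*y)/1000,z])
def pick(p,yaw):
    bot.command_gripper(.6,60); j=bot.ik(list(np.array([*p,.1])-D),q(yaw)); print("ik",np.round(j,2))
    mv([*p,.1],yaw); to([*p,.02],rate=.2); to([*p,.002],rate=.05); bot.command_gripper(0,60)
    s=bot.read_state(); print("grip",s["opening"],s["grip_force"],s["wrist_force"].round(1)); up(.03,.05); s=bot.read_state(); print(s["opening"],s["wrist_force"].round(1))
    assert s["opening"]>.1; up(.17)
def standoff(ye,dy=0,dz=0):
    a=loc(120,ye+dy,.17); mv(a,cy+np.pi/2); to(loc(120,ye+dy,.073+dz),rate=.15); bot.dwell(.3)
def insert(ye,dy=0,dz=0):
    f0=bot.read_state()["wrist_force"]; x=116; n=np.array([np.cos(cy),np.sin(cy)])
    while x>40:
        to(loc(x,ye+dy,.073+dz),rate=.03); s=bot.read_state(); f=s["wrist_force"]-f0; ax=f[:2]@n; la=f[:2]@np.array([-n[1],n[0]])
        if x%6<3 or ax>4: print(x,round(ax,1),round(la,1),round(f[2],1))
        if abs(ax)>(9 if x>48.5 else 18) or abs(la)>14 or abs(f[2])>14: break
        x-=3 if x>52 else 1
    return x
E
python3 - <<'E'
from pin import *
pick([.4845,.2615],np.pi/2); standoff(134)
s=bot.read_state(); print(s["ee_pos"],loc(120,134,.073)-D,s["clock"])
print(insert(134),bot.read_state()["clock"])
E
```

```text
ik [ 0.37  0.44  1.76 -0.    0.94 -1.2 ]
grip 0.1625117894909426 58.943501114845276 [-0.8  0.3  4.8]
0.16207745588486294 [-0.2  1.2 -0.9]
[ 0.76903426 -0.06643275  0.04086721] [ 0.76841554 -0.0662997   0.0398    ] 121.475
116 0.3 -1.2 1.0
110 -0.0 -1.8 0.5
104 -0.6 0.0 -0.1
98 -1.5 -0.7 0.7
92 -0.1 -1.5 1.0
86 -1.0 -0.8 2.5
80 -0.8 -0.9 0.1
74 -0.3 -0.8 -0.2
68 -0.3 0.2 1.3
62 -1.1 -0.3 1.2
56 0.1 -1.0 0.0
50 -0.3 -0.1 0.6
49 0.3 -0.3 -0.2
48 0.3 -0.1 0.9
46 5.3 -0.3 -1.2
45 6.4 -0.0 -3.3
44 8.7 -0.3 -4.1
43 11.4 0.2 -5.0
42 12.9 0.2 -6.0
41 15.3 0.2 -6.9
40 129.5083
```

Home contact came at exactly 46 mm. I'll release it and do the second pin.

Run:
```python
from pin import *
to(loc(45.5,134,.073),rate=.03); bot.command_gripper(.6,40); up(.17)
bot.goto_joints([-1.326,.359,1.51,0,1.272,-.115])
T=frame("top",2);S=frame("side",2)
A,B=white(T,.005,[.4978,-.3095],80,20,400),white(S,.005,[.4978,-.3095],80,20,400); print(A,B)
c=(A[1]+B[1])/2000; an=np.radians((float(A[2])+float(B[2]))/2)
p=c+.033*np.array([np.cos(an),np.sin(an)])+[.001,.002]; print(p,an)
pick(p,an+np.pi/2); standoff(-134)
s=bot.read_state(); print(s["ee_pos"],loc(120,-134,.073)-D,s["clock"])
print(insert(-134),bot.read_state()["clock"])
```

```text
(array([ 497.82061512, -309.64666621]), array([ 492.20230103, -314.38427734]), np.float32(32.368214), (110.92426300048828, 21.01094627380371)) (array([ 497.81811092, -309.31321752]), array([ 492.62121582, -312.02722168]), np.float32(30.777971), (112.91050720214844, 20.3944149017334))
[ 0.52152686 -0.29392742] 0.5510544184746322
ik [-0.63  0.5   1.65 -0.    0.99 -2.75]
grip 0.16189687426293134 59.190446734428406 [0.  1.2 4.1]
0.1609422021640457 [ 0.7  0.6 -0.1]
[ 0.7363776  -0.33258472  0.04090996] [ 0.73580059 -0.33230772  0.0398    ] 140.6583
116 0.1 -0.7 0.7
110 -0.8 -0.6 0.5
104 -0.3 -0.6 -0.1
98 0.5 -1.2 -0.3
92 -0.7 -0.2 0.0
86 -0.3 -0.5 -0.0
80 0.4 0.2 1.3
74 0.5 -1.2 0.1
68 0.4 -1.4 -0.9
62 0.6 -1.3 -0.6
56 -0.1 -0.3 0.2
50 -0.2 -0.3 0.5
49 -0.2 -2.5 -0.2
48 -0.4 -0.9 0.9
46 5.0 0.2 -2.2
45 7.6 0.8 -2.0
44 9.7 0.0 -3.4
43 12.0 0.6 -5.1
42 14.0 0.5 -6.7
41 16.3 1.6 -7.7
40 148.6917
```

Run:
```python
from pin import *
to(loc(45.5,-134,.073),rate=.03); bot.command_gripper(.6,40); up(.17)
bot.goto_joints([-1.326,.359,1.51,0,1.272,-.115])
S=frame("side",4);T=frame("top",4)
A=crop(S,230,180,115,140,4.2); B=crop(T,262,165,95,60,3); B=cv2.copyMakeBorder(B,0,A.shape[0]-B.shape[0],0,0,0); cv2.imwrite("pics/e.png",np.hstack([A,B])); print(bot.read_state()["clock"])
```

```text
152.175
```

View pics/e.png

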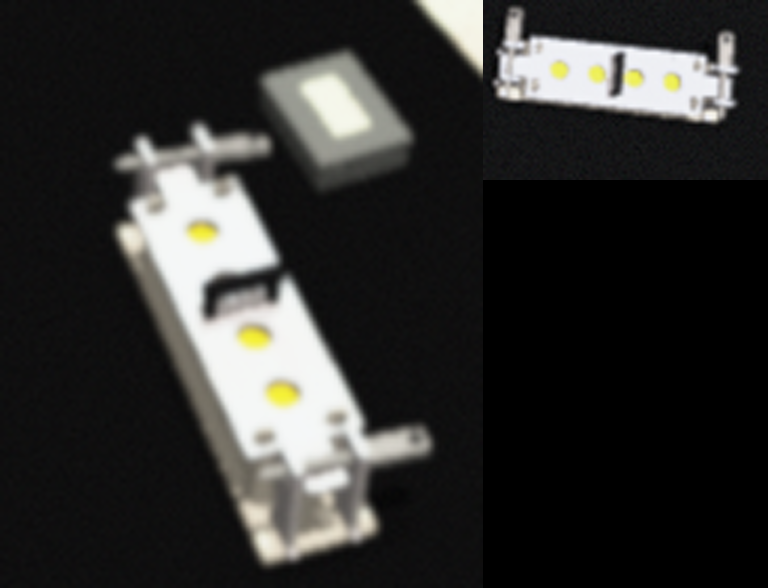

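The side view shows both pins through both ears: the +y rod tip at (118,163) and the -y one at about (268,468). Both tabs are against the ears, and the plate is flat with all four jars underneath.

```bash
python3 -c "
from cell import bot
print(bot.finish_job())"
```

```text
the job is handed in; nothing more can be done
None
```

I packed the four jars, snapped the plate down level on all four studs, pushed both lock pins fully home and handed the job in at about 152 s; the hand-in returned no verdict.

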